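Snap the V-rest into the bench stand

ROBOT

A 6-joint arm with a two-finger parallel gripper is mounted at the origin on the work surface. World frame = base frame: x ahead of the robot, y to its left, z up, the work surface at z = 0. Lengths are in mm, angles in rad, forces in N, time in s.
With the tool pointing down it reaches from about 300 to 950 mm from the base axis. Payload 3.1 kg.
Tool frame: the origin (TCP) lies at the very end of the fingers, on their centre line; the grasp point (between the pads) lies 19 mm behind it; z points along the fingers, y is the direction in which the jaws open and shut (so a half turn about z gives the same grasp; the last joint's range is limited). The gripper opens to 85 mm and grips with 20 to 120 N. Pads are 22 mm wide; open, the fingers measure 114 mm over their backs; the gripper's body (76 mm by 85 mm) begins 54 mm behind the grasp point. The pads swing forward as they close: fully open they stand 13 mm farther back than shut.
Start: joints at [-0.07, 0.308, 1.634, -0, 1.2, -0.07], TCP at [625.006, -0.028, 231.272] pointing down, gripper open.
Joint ranges: [-3.06, 3.06], [-0.79, 1.96], [0.05, 2.63], [-1.19, 4.34], [0.05, 2.64], [-2.94, 2.94]. Speed limits (rad/s): [2.79, 2.79, 3.14, 3.14, 3.14, 3.14].

INTERFACE

Orientations are given as a rotation vector (axis times angle).
In Python, from station import monitor, optics, ctrl gives the robot as it stands.
- The arm moves only by the tool apply_moves, never from a script. Its argument "targets" is text: rows parted by semicolons, each of 4 numbers parted by spaces: the shift along the world's x, y, z in mm, then the turn about the world's z in rad. In form: x y z yaw; .... A call has 1 to 20 rows; each row is the pose to reach, as a shift and turn from the pose commanded when the call began; what a row does not reach only later rows make up. A row lasts 1/12 s, in which the tool goes at most 41.7 mm and 7.16 degrees, less where a joint would pass 70% of its speed; a pose out of reach is approached as far as the arm can. A call with a gripper value outside its range is refused whole. "claw" is the finger opening in mm, from 0 to 85.4, set as the call begins (left out, the last holds). The fingers move at their own pace and stop on an object; "newtons" is the grip in N (left out, the last holds). Time passes only in rows, so rows that repeat a pose let the fingers close. It gives the time, the measured TCP pose, the force and the opening at its end, in the units of the state.
- monitor.get_state(): the state, without advancing time (a new reading comes with each control period).
- optics.capture(name): name is "scene" or "side" or "wrist"; returns the picture (400x640x3 uint8, red, green, blue); there is no depth.
- optics.camera_info(name): a dict with "fx", "fy", "cx", "cy" (pixels), "D" ([k1, k2, p1, p2, k3] as OpenCV has them; the pictures are not rectified), "R" (3x3) and "t" (3): a world point X has camera coordinates R X + t. Camera axes: x right, y down, z forward; pixel columns grow to the right and rows downward; lengths in mm; the calibration is good to about 2 mm. A picture is of the moment at which its call begins: read the wrist's pose just before it. camera_info takes no time and is no camera call; for the wrist camera it gives the pose at the moment of the call.
- ctrl.close_job(): hands the job in, once; it reports no verdict.
The state is a dict: "clock": time; "joint_positions": joint angles; "joint_velocities": joint speeds; "joint_torque": joint torques, N m; "ee_pos": TCP position; "orientation": TCP orientation; "wrist_force": force on the tool from outside, world axes, zero at the start; "ft_torque": the same for the moment, N m; "gripper_width": finger opening in mm.
Only numpy, scipy, OpenCV 4.12 (cv2) and the standard library are available. Lean on these libraries where they do the work, as an engineer would, in place of code of your own. Each camera call takes 0.05 s, during which the arm holds its last target.

TASK

Get the bench stand ready to carry a pump shaft: take the V-shaped rest out of the wooden rack, squeeze its spring button in flush so that its stem goes down into the stand's column, then push and turn it gently, never forcing it, until the button snaps fully out through the hole in the column wall. Let go, and leave the other rests and the tools where they are.

Things in the scene. Friction and masses are not known exactly. Their poses are not given: they have to be found in the camera images.
- vrest: The V-rest, about 0.3 kg: round steel stem, 25 mm diameter, 81 mm long, its foot tapering to 19 mm over the last 5 mm. Above it a grey head 20 mm thick (along x): a block 26 mm wide (y), 12 mm high, then two plates forming an open V 53 mm wide, tips 116 mm above the foot. Origin: centre of the foot; z up the stem. Starts upright in one of the rack's holes, turned up to 0.35 rad.
- vrest_button (a point): Point on the V-rest's stem axis at the height of its spring button, 55 mm above the foot (26 mm below the head). The button sticks out of the stem there along +x; axes as the V-rest's.
- vbutton (a joint): Travel of the V-rest's spring button, a round steel pin of 9 mm diameter with straight sides: 0 = fully out, 6 mm proud of the stem; 0.006 = flush. The spring needs 5 N to start, 8 N at flush. Inside the column the wall holds it at 0.004 to 0.005, and it rubs: pushing the stem along takes some 5 to 12 N. It springs back to 0 when it snaps out through the hole.
- stand: The bench stand, bolted down: blue foot 150 x 100 x 14 mm with a clamp socket 43 mm in diameter, 60 mm high, from which rises an upright round steel column, a tube open at the top. Origin: on the column's axis at bench level; z up. The foot reaches 40 mm along +x and 110 mm along -x from the axis; the clamp lever is on the -x side.
- stand_socket (a point): Centre of the clamp socket's top, 60 mm above the bench on the column's axis. Column: 27 mm bore (1 mm play all round the stem), 32 mm outside, bore open down to 32 mm above the bench or lower. It was set by hand and clamped, unreported: its rim is 112 to 124 mm above the bench. A round 11.5 mm hole in its wall, centre 22 mm below the rim, faces within 0.6 rad either side of the foot's +x.
- rack: Wooden rack block, fixed, 75 x 275 x 48 mm (x, y, z), with three round holes 29 mm wide and 40 mm deep in a row along its y axis, 85 mm apart, the middle one at its centre. Origin: centre of its underside. A stem standing in it has its foot 8 mm and its button 63 mm above the bench.
- flatrest: Another rest in the rack, the same stem and button but with a flat padded T-shaped head 62 mm wide, 104 mm high in all; leave it alone. Origin: centre of the stem's foot.
- rollrest: Another rest in the rack, the same stem and button but with a steel roller in a fork as its head, 117 mm high in all; leave it alone. Origin: centre of the stem's foot.
- hammer: Hammer lying on the bench; leave it alone. Origin: underside of it, near its middle.
- screwdriver: Screwdriver lying on the bench; leave it alone. Origin: underside of it, near its middle.
- pliers: Pliers with red handles lying on the bench, 200 mm long; leave them alone. Origin: at their pivot, bench level.
- bearing: Steel bearing ring, 62 mm diameter, 16 mm high, lying flat; leave it alone. Origin: centre of its underside.
- grease: Grease can, 68 mm diameter, 95 mm high, standing; leave it alone. Origin: centre of its underside.
Things that resemble listed ones, but are neither listed nor needed, are in the scene too. Leave any pink look-alike of the stand alone.

How it is judged:
By the outcome, as a careful person would: the job done as asked, in the order asked, and still so for the second after the job is handed in, with the robot touching nothing.
It also fails if it takes over 67 s, if anything falls off the work surface, if the arm or the gripper's body presses on something with over 40 N, if the wrist force passes 120 N, or if a joint passes its speed limit or range.

## Working session

There is one attempt and no reset: what is moved stays moved. The work goes in short steps, Python scripts to look and compute and a tool call to move; the robot and the scene stay as the last step left them, time stands still between calls to the robot, and variables do not carry over. Pictures are saved under pics/ and viewed, and the job is handed in when it is done.

Besides the shell and the picture viewer there is one more tool, called by a JSON object that holds its "op" and its "data". apply_moves: Moves the arm, as the interface text tells. Its arguments: {"type":"object","properties":{"targets":{"type":"string"},"claw":{"type":"number"},"newtons":{"type":"number"}},"required":["targets"]}

```bash
ls; mkdir -p pics; python3 - <<'E'
from station import monitor, optics, ctrl
import cv2
s=monitor.get_state();print(s)
for n in ["scene","side","wrist"]:
    im=optics.capture(n);cv2.imwrite(f"pics/{n}0.png",im[:,:,::-1])
    print(n,optics.camera_info(n))
E
```

```text
pics
{'clock': 0.0, 'joint_positions': array([-6.96820903e-02,  3.09005771e-01,  1.63521714e+00,  3.78590357e-05,
        1.19966918e+00, -6.97219254e-02]), 'joint_velocities': array([-9.96623407e-05, -9.60937438e-04,  4.93029769e-04,  2.05646638e-03,
       -2.19718770e-03,  2.54086495e-04]), 'joint_torque': array([ 1.43707580e-04, -4.15252447e+01, -2.76667070e+01, -1.74997494e-04,
        1.01000658e-02, -1.14578896e-05]), 'ee_pos': array([6.24172919e+02, 5.28387270e-02, 2.30032014e+02]), 'orientation': array([-2.22016857, -2.22022644,  0.00232684]), 'wrist_force': array([-0.14979786, -0.17877647,  0.32784717]), 'ft_torque': array([-0.0421362 , -0.01559092, -0.03319636]), 'gripper_width': 85.45814960933096}
scene {'fx': 446.21260989029594, 'fy': 446.21260989029594, 'cx': 319.37103854785516, 'cy': 201.6183345883627, 'D': array([-0.07122861,  0.        ,  0.        ,  0.        ,  0.        ]), 'R': array([[-0.41524062,  0.90968706,  0.00668476],
       [ 0.74387727,  0.34376575, -0.57312452],
       [-0.52366195, -0.23301194, -0.81944103]]), 't': array([ 247.59687866, -333.79255539, 1517.80604816])}
side {'fx': 456.778973340673, 'fy': 456.778973340673, 'cx': 319.9953201504656, 'cy': 198.84877818127967, 'D': array([-0.05758539,  0.        ,  0.        ,  0.        ,  0.        ]), 'R': array([[-0.98137478, -0.19082641,  0.02210929],
       [-0.137018  ,  0.61464927, -0.77680908],
       [ 0.13464623, -0.76537021, -0.62934794]]), 't': array([ 493.11216172,  148.60493933, 1313.74418719])}
wrist {'fx': 326.0946578850858, 'fy': 326.0946578850858, 'cx': 318.4161549035261, 'cy': 197.82353644696522, 'D': array([-0.01294004,  0.        ,  0.        ,  0.        ,  0.        ]), 'R': array([[ 9.99997210e-01,  1.16018246e-04, -2.35915070e-03],
       [ 8.75551353e-04, -9.45846152e-01,  3.24614065e-01],
       [-2.19373246e-03, -3.24615225e-01, -9.45843615e-01]]), 't': array([-622.95665559,  -42.06944884,  381.42649151])}
```

View pics/scene0.png

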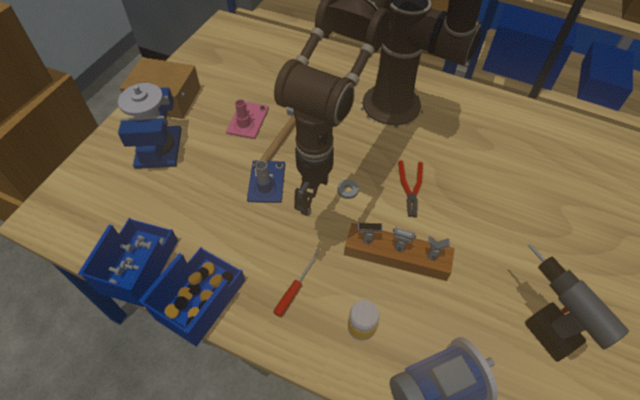

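View pics/side0.png

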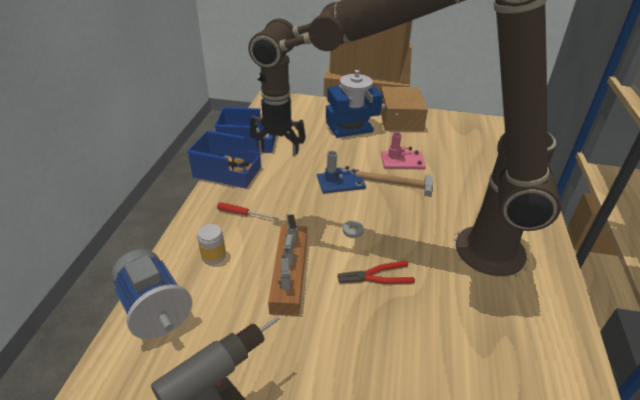

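View pics/wrist0.png

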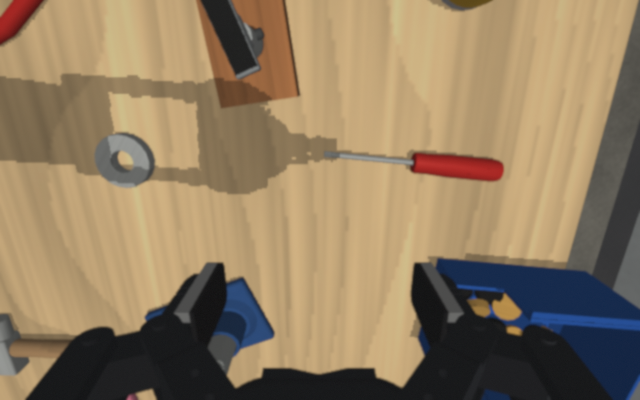

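Three rests in the rack in the scene view: (370,230) dark flat T head, (403,238), (437,245). The blue stand is at (265,180); the pink one (243,118) is the decoy. Enlarging.

```bash
python3 - <<'E'
import cv2,numpy as np
a=cv2.imread("pics/scene0.png");b=cv2.imread("pics/side0.png")
f=lambda im,x,y,w,h:cv2.resize(im[y:y+h,x:x+w],(400,300),interpolation=cv2.INTER_CUBIC)
cv2.imwrite("pics/c0.png",np.vstack([np.hstack([f(a,340,205,120,90),f(b,240,200,120,90)]),np.hstack([f(a,230,140,80,60),f(b,300,140,80,60)])]))
E
```

```text
(no output)
```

View pics/c0.png

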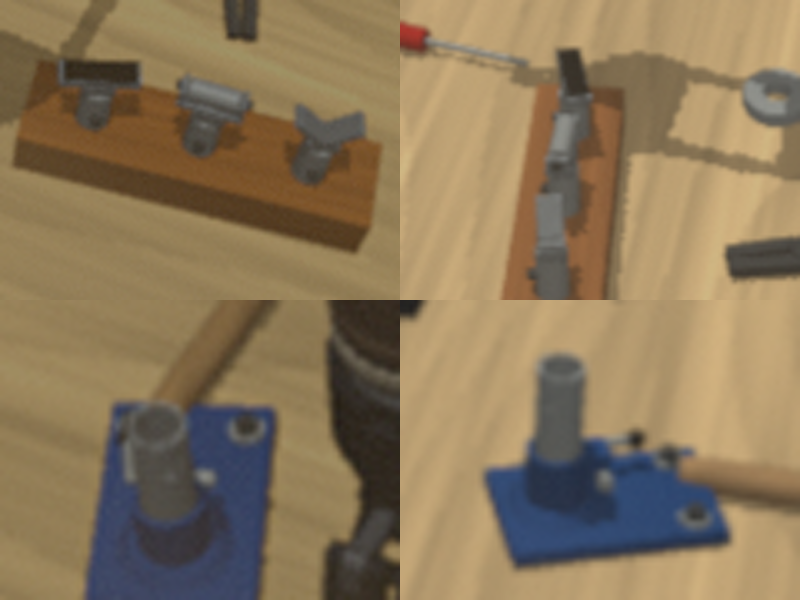

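```bash
cat > h.py <<'E'
from station import monitor, optics, ctrl
import cv2,numpy as np
from scipy.optimize import least_squares
def KD(c): return np.array([[c['fx'],0,c['cx']],[0,c['fy'],c['cy']],[0,0,1]]),np.asarray(c['D'],float)
def proj(c,X):
    K,D=KD(c);r,_=cv2.Rodrigues(np.asarray(c['R'],float))
    return cv2.projectPoints(np.asarray(X,float).reshape(-1,3),r,np.asarray(c['t'],float),K,D)[0].reshape(-1,2)
def ray(c,uv):
    K,D=KD(c);p=cv2.undistortPoints(np.array([[uv]],float),K,D)[0,0]
    R=np.asarray(c['R']);return -R.T@c['t'], R.T@np.array([p[0],p[1],1])
def onz(c,uv,z):
    o,d=ray(c,uv);return o+d*(z-o[2])/d[2]
def crop(im,x,y,w,h,s): return cv2.resize(im[y:y+h,x:x+w],None,fx=s,fy=s,interpolation=cv2.INTER_CUBIC)
def snap(name,fn=None):
    c=optics.camera_info(name);im=optics.capture(name)[:,:,::-1].copy()
    if fn: cv2.imwrite(f"pics/{fn}.png",im);np.save(f"pics/{fn}.npy",c,allow_pickle=True)
    return c,im
E
python3 - <<'E'
from h import *
c=optics.camera_info("scene");s=optics.camera_info("side")
for n,k in(("scene",c),("side",s)): print(n,-k['R'].T@k['t'])
q=lambda x,y,ox,oy,sc:(ox+x/sc,oy+y/sc)
for nm,p,z in [("Vstem",q(312,172,340,205,3.333),48),("rackL",q(40,62,340,205,3.333),48),("rackFL",q(18,135,340,205,3.333),48),("rackFR",q(358,222,340,205,3.333),48),("rackBR",q(380,145,340,205,3.333),48),("rim",q(160,425,230,140,5),118),("footA",q(115,405,230,140,5),14),("footB",q(275,410,230,140,5),14),("stemflat",q(93,122,340,205,3.333),48)]: print(nm,onz(c,p,z).round(1))
q2=lambda x,y:(300+x/5,140+(y-0)/5)
for nm,p,z in [("rim",(160,65),118),("fA",(85,170),14),("fB",(118,265),14),("fC",(330,240),14),]: print(nm,onz(s,q2(*p),z).round(1))
E
```

```text
scene [1145.93024425  243.17770211 1050.79273155]
side [ 327.39868335 1008.25957492  931.33750763]
Vstem [538.5 292.7  48. ]
rackL [533.5  66.2  48. ]
rackFL [602.2  75.9  48. ]
rackFR [564.9 336.4  48. ]
rackBR [493.7 334.4  48. ]
rim [ 673.  -121.1  118. ]
footA [ 619.3 -190.5   14. ]
footB [ 585.2 -109.    14. ]
stemflat [567.2 124.4  48. ]
rim [ 508.5 -220.6  118. ]
fA [ 559.4 -237.7   14. ]
fB [ 518.  -139.5   14. ]
fC [ 386.2 -196.3   14. ]
```

{"op": "apply_moves", "data": {"targets": "-30 85 0 0;-60 170 0 0;-87 250 0 0;-87 250 0 0;-87 250 0 0;-87 250 0 0;-87 250 0 0;-87 250 0 0;-87 250 0 0;-87 250 0 0"}}

```text
clock: 0.98
ee_pos: [538.3, 249.0, 231.0]
orientation: [2.221, 2.221, -0.001]
wrist_force: [0.2, -0.3, 0.1]
gripper_width: 85.0
```

```bash
python3 - <<'E'
from h import *
print({k:np.round(v,2) for k,v in monitor.get_state().items() if k in('clock','ee_pos','wrist_force','orientation')})
c,w=snap("wrist","w1");c2,a=snap("scene","s1");c3,b=snap("side","d1")
cv2.imwrite("pics/c1.png",np.hstack([crop(a,230,140,80,80,5),crop(b,300,130,80,80,5)]))
E
```

```text
{'clock': np.float64(0.98), 'ee_pos': array([538.29, 248.98, 230.99]), 'orientation': array([ 2.22,  2.22, -0.  ]), 'wrist_force': array([ 0.21, -0.31,  0.06])}
```

View pics/w1.png

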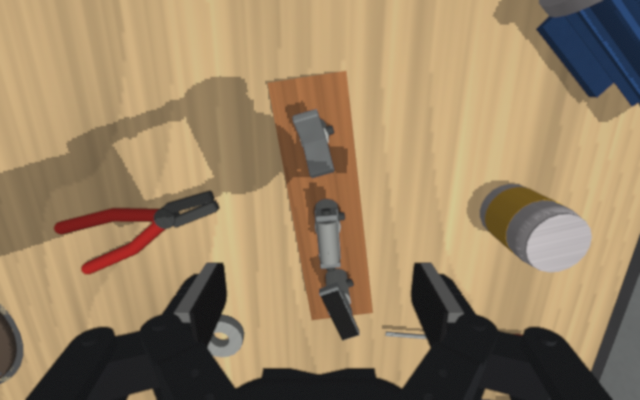

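View pics/c1.png

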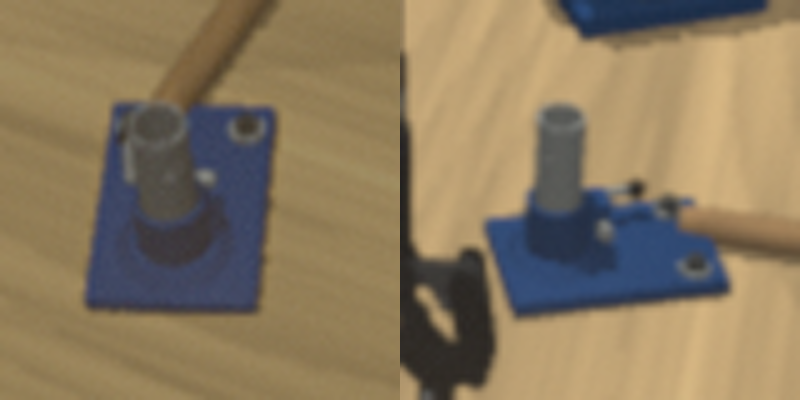

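```bash
python3 - <<'E'
from h import *
w=cv2.imread("pics/w1.png");cv2.imwrite("pics/c2.png",crop(w,260,60,120,130,6)[:, :720][:600])
E
```

```text
(no output)
```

View pics/c2.png

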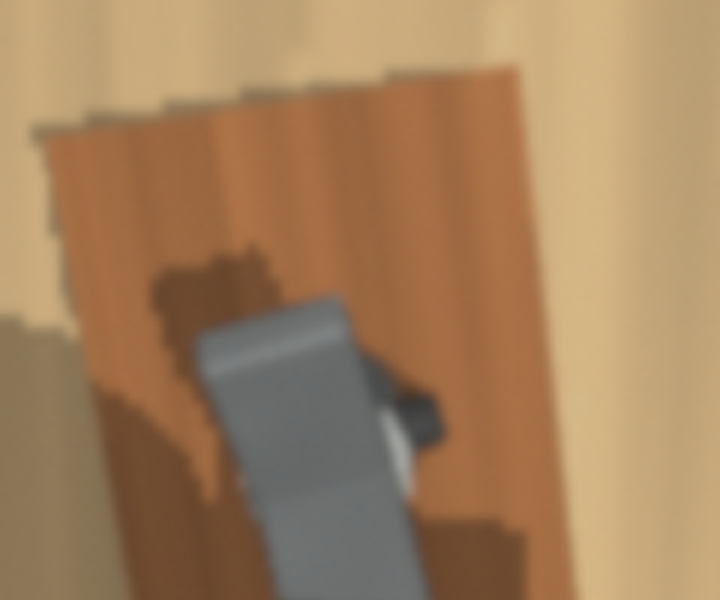

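```bash
python3 - <<'E'
from h import *
w=cv2.imread("pics/w1.png");cv2.imwrite("pics/c3.png",crop(w,280,100,70,85,7))
E
```

```text
(no output)
```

View pics/c3.png

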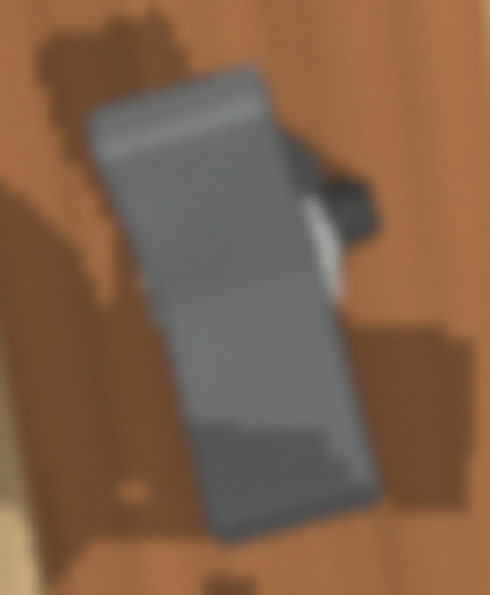

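```bash
python3 - <<'E'
from h import *
c=np.load("pics/w1.npy",allow_pickle=True).item()
P=[onz(c,(280+x/7,100+y/7),124) for x,y in((92,115),(258,70),(222,540),(380,495))]
P=np.array(P);print(P.round(1));m=P.mean(0);print(m)
d=(P[0]+P[1]-P[2]-P[3])/2;print(np.linalg.norm(d),np.arctan2(-d[0],d[1]))
for a,b in((1,0),(3,2)):
  e=P[a]-P[b];print(np.linalg.norm(e),np.arctan2(e[1],e[0]))
b=onz(c,(280+355/7,100+210/7),63);print("button",b, b-m)
R=[onz(c,(260+x/6,60+y/6),48) for x,y in((48,135),(518,67))];print("rack",np.round(R,1))
# project model
yaw=0.28
E
```

```text
[[518.5 311.5 124. ]
 [536.2 316.1 124. ]
 [532.  264.6 124. ]
 [549.8 269.8 124. ]]
[534.15440361 290.48270755 124.        ]
48.53636580910705 0.2837302783309202
18.297259047060322 0.2565456622131475
18.55351308409876 0.2862137894029242
button [548.88712739 293.68329265  63.        ] [ 14.73272378   3.2005851  -61.        ]
rack [[489.8 336.1  48. ]
 [563.4 346.   48. ]]
```

{"op": "apply_moves", "data": {"targets": "-4 40 -30 0.12;-4 40 -60 0.24;-4 40 -80 0.27;-4 40 -80 0.27;-4 40 -100 0.27;-4 40 -125 0.27;-4 40 -150 0.27;-4 40 -165 0.27;-4 40 -169 0.27;-4 40 -169 0.27;-4 40 -169 0.27;-4 40 -169 0.27", "claw": 60, "newtons": 40}}

```text
clock: 2.13
ee_pos: [535.9, 290.3, 64.5]
orientation: [1.902, 2.498, 0.005]
wrist_force: [0.0, 0.6, -0.0]
gripper_width: 60.1
```

```bash
python3 - <<'E'
from h import *
print({k:np.round(v,2) for k,v in monitor.get_state().items() if k in('clock','ee_pos','wrist_force','gripper_width')})
c,w=snap("wrist","w2");c2,a=snap("scene","s2");c3,b=snap("side","d2")
cv2.imwrite("pics/c4.png",np.hstack([crop(a,400,200,80,80,5),crop(b,250,200,80,80,5)]))
E
```

```text
{'clock': np.float64(2.13), 'ee_pos': array([535.93, 290.34,  64.47]), 'wrist_force': array([ 0.02,  0.59, -0.04]), 'gripper_width': np.float64(60.06)}
```

View pics/w2.png

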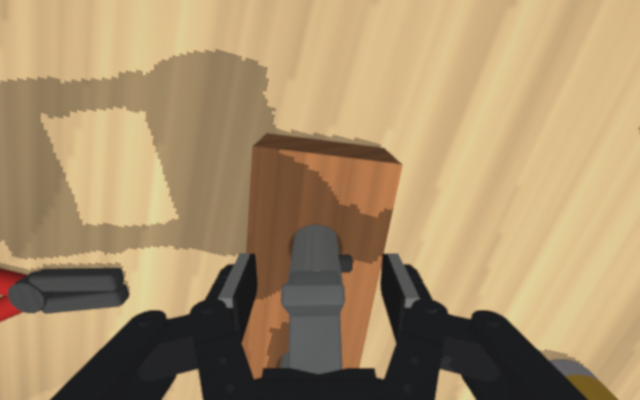

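View pics/c4.png

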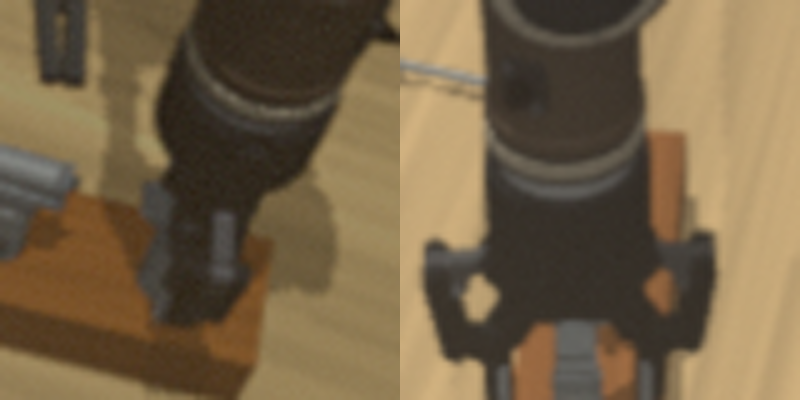

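{"op": "apply_moves", "data": {"targets": "0 0 0 0;0 0 0 0;0 0 0 0"}}

```text
clock: 2.53
ee_pos: [534.1, 290.1, 62.6]
orientation: [1.902, 2.5, 0.001]
wrist_force: [0.4, 0.0, 0.1]
gripper_width: 60.0
```

```bash
python3 - <<'E'
from h import *
for i in range(4):
  optics.capture("side") if i else 0
  s=monitor.get_state();print(s['clock'],s['ee_pos'].round(2),s['joint_positions'].round(4))
E
```

```text
2.5333 [534.09 290.1   62.59] [ 0.426   0.4792  1.7783 -0.      0.8836  0.1559]
2.5833 [534.   290.03  62.43] [ 0.4259  0.4795  1.7784 -0.      0.8836  0.1558]
2.6333 [533.93 290.02  62.3 ] [ 0.4259  0.4796  1.7785 -0.      0.8835  0.1559]
2.6833 [533.94 290.02  62.29] [ 0.4259  0.4797  1.7784 -0.      0.8835  0.1559]
```

{"op": "apply_moves", "data": {"targets": "0 0 0 0;0 0 0 0;0 0 0 0;0 0 0 0;0 0 0 0;0 0 0 0;0 0 0 0;0 0 0 0", "claw": 0, "newtons": 45}}

```text
clock: 3.35
ee_pos: [534.3, 290.1, 62.5]
orientation: [1.902, 2.5, 0.001]
wrist_force: [0.9, 0.1, 1.2]
gripper_width: 23.6
```

```bash
python3 - <<'E'
from h import *
s=monitor.get_state();print(s['clock'],s['ee_pos'].round(2),s['wrist_force'],s['ft_torque'],s['gripper_width'])
c,w=snap("wrist","w3")
cv2.imwrite("pics/c5.png",crop(w,200,200,240,180,3))
E
```

```text
3.35 [534.29 290.08  62.53] [0.87356258 0.11561733 1.15755456] [-0.00643613 -0.02817187  0.06811416] 23.624065344566954
```

View pics/c5.png

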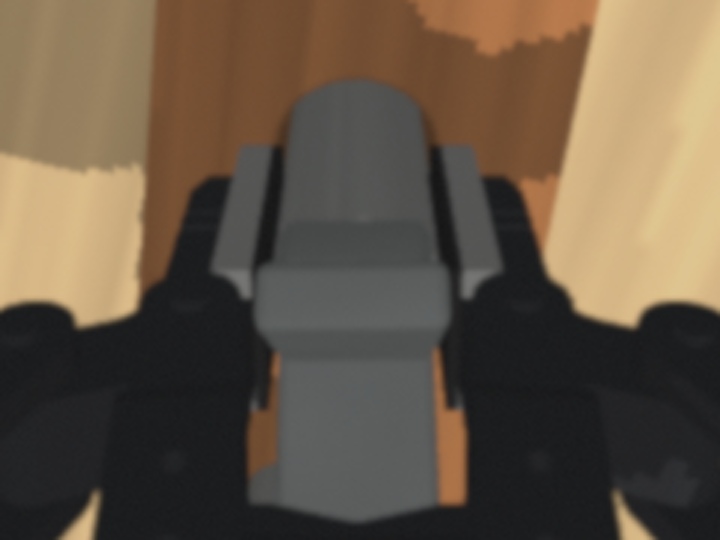

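{"op": "apply_moves", "data": {"targets": "0 0 10 0;0 0 25 0;0 0 45 0;0 0 75 0;0 0 110 0;0 0 150 0;0 0 150 0;0 0 150 0;0 0 150 0;0 0 150 0"}}

```text
clock: 4.23
ee_pos: [531.9, 289.0, 209.5]
orientation: [-1.901, -2.498, 0.008]
wrist_force: [-0.4, -1.0, -3.0]
gripper_width: 23.3
```

```bash
python3 - <<'E'
from h import *
s=monitor.get_state();print(s['clock'],s['ee_pos'].round(2),s['wrist_force'],s['ft_torque'],s['gripper_width'])
c,w=snap("wrist","w4");c2,a=snap("scene","s4");c3,b=snap("side","d4")
cv2.imwrite("pics/c6.png",np.vstack([np.hstack([crop(a,245,150,40,30,10),crop(b,320,145,40,30,10)]),np.hstack([crop(a,390,150,80,60,5),crop(b,250,150,80,60,5)])]))
cs=c2;sd=c3
# triangulate rim centre from earlier crops: scene (230+160/5,140+123/5), side (300+160/5,130+118/5)
pa=(230+159/5,140+124/5);pb=(300+(562-400)/5,130+119/5)
f=lambda X:np.r_[proj(cs,X)[0]-pa,proj(sd,X)[0]-pb]
r=least_squares(f,[510,-215,118]);print(r.x,r.fun)
E
```

```text
4.2333 [531.85 288.99 209.54] [-0.41818229 -0.95989636 -2.95848491] [ 0.0042291   0.03651793 -0.01211494] 23.34509168504924
[ 505.94123921 -213.18990191  120.05110604] [ 7.45616376e-06  3.21442483e-05  2.65186273e-05 -2.90417137e-05]
```

View pics/c6.png

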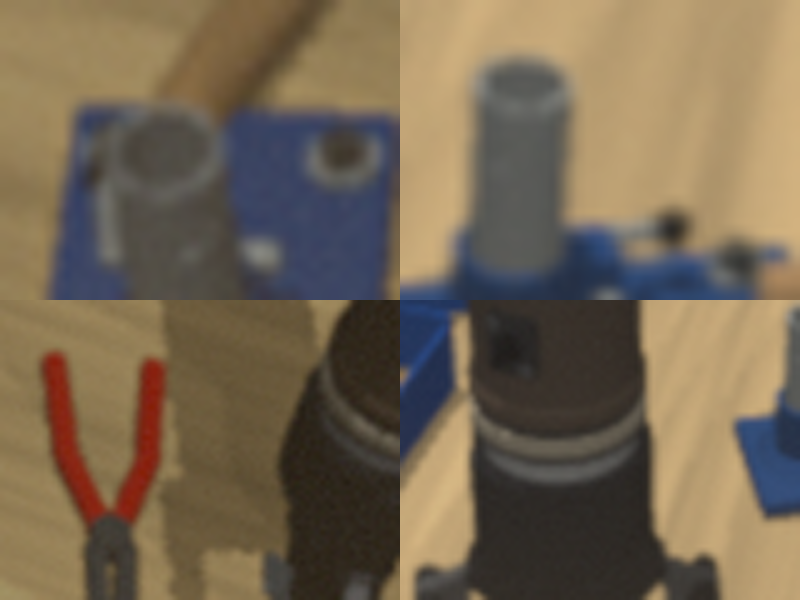

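{"op": "apply_moves", "data": {"targets": "5 -30 0 -0.12;10 -65 0 -0.24;15 -100 0 -0.36;20 -140 0 -0.48;25 -180 0 -0.6;30 -220 0 -0.72;35 -260 0 -0.84;40 -300 -10 -0.96;45 -330 -20 -1.08;51 -360 -35 -1.2;51 -380 -50 -1.32;51 -390 -62 -1.44;51 -390 -62 -1.56;51 -390 -62 -1.68;51 -390 -62 -1.8;51 -390 -62 -1.84;51 -390 -62 -1.84;51 -390 -62 -1.84;51 -390 -62 -1.84;51 -390 -62 -1.84"}}

```text
clock: 6.05
ee_pos: [584.8, -99.9, 149.9]
orientation: [-3.141, -0.003, 0.001]
wrist_force: [0.4, -0.5, -3.4]
gripper_width: 23.9
```

```bash
python3 - <<'E'
from h import *
s=monitor.get_state();print(s['clock'],s['ee_pos'].round(2),s['orientation'],s['wrist_force'],s['gripper_width'])
c,w=snap("wrist","w5");snap("scene","s5")
print(proj(c,[506,-213,120]))
E
```

```text
6.05 [584.8  -99.92 149.9 ] [-3.14142402e+00 -2.53123609e-03  1.00592288e-03] [ 0.37706432 -0.46418989 -3.38287337] 23.879985734003935
[[488.49279342 343.44988497]]
```

View pics/w5.png

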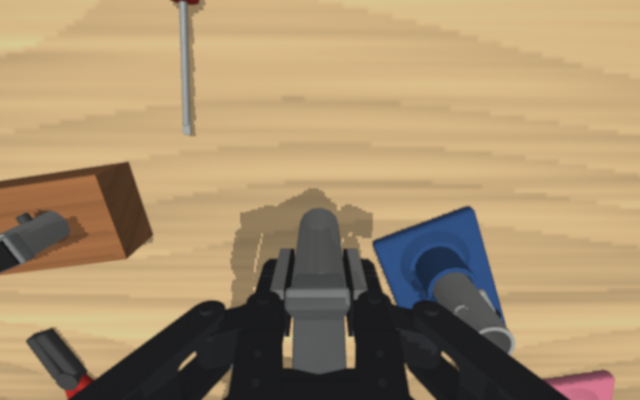

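```bash
python3 - <<'E'
from h import *
w=cv2.imread("pics/w5.png");cv2.imwrite("pics/c7.png",crop(w,365,200,155,165,5)[:, :775][:825][::1])
i=crop(w,405,230,115,125,5);cv2.imwrite("pics/c7.png",i[:600]);print(i.shape)
E
```

```text
(625, 575, 3)
```

View pics/c7.png

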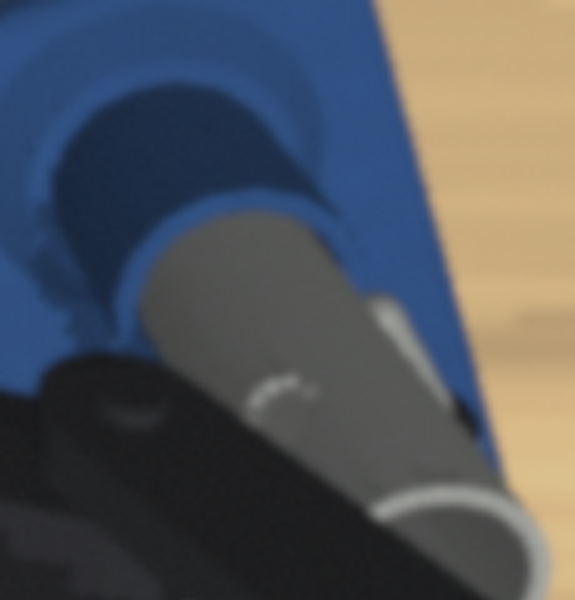

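{"op": "apply_moves", "data": {"targets": "0 30 0 0;20 45 0 0;20 45 0 0;20 45 0 0;20 45 0 0;20 45 0 0"}}

```text
clock: 6.65
ee_pos: [604.4, -55.5, 150.1]
orientation: [3.141, 0.001, -0.001]
wrist_force: [0.3, 1.0, -3.3]
gripper_width: 23.6
```

```bash
python3 - <<'E'
from h import *
s=monitor.get_state();print(s['clock'],s['ee_pos'].round(2))
c,w=snap("wrist","w6")
p=proj(c,[506,-213,110])[0].astype(int);print(p)
x,y=448,215
i=crop(w,x,y,130,120,5);cv2.imwrite("pics/c8.png",i);
E
```

```text
6.65 [604.45 -55.52 150.11]
[538 354]
```

View pics/c8.png

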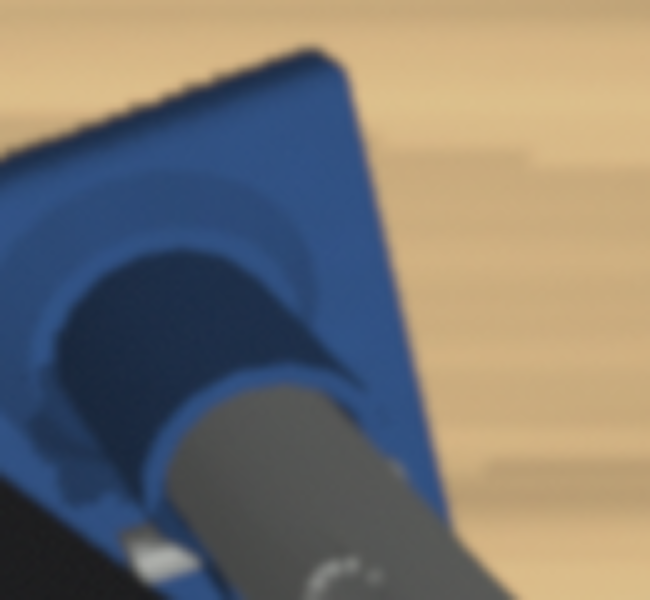

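```bash
python3 - <<'E'
from h import *
w=cv2.imread("pics/w6.png");cv2.imwrite("pics/c9.png",crop(w,465,280,110,100,7))
E
```

```text
(no output)
```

View pics/c9.png

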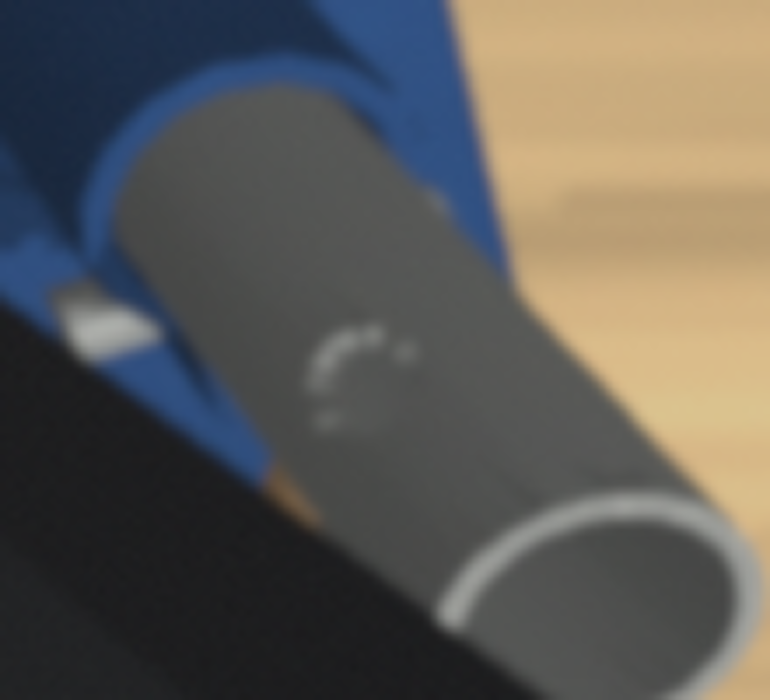

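```bash
cat > fit.py <<'E'
from h import *
c=np.load("pics/w6.npy",allow_pickle=True).item()
P=lambda L:np.array([(465+x/7,280+y/7) for x,y in L])
rim=P([(440,612),(470,570),(520,525),(580,500),(640,493),(700,508),(745,545),(763,590)])
col60=P([(113,215),(140,160),(190,112),(270,85),(330,97)])
sock=P([(82,210),(110,150),(180,90),(285,57),(345,62)])
sl=P([(150,275),(230,390),(310,500)]);sr=P([(400,160),(500,270),(600,370),(690,465)])
hole=P([(303,385),(320,350),(345,330),(378,324),(415,347),(313,425)])
t=np.linspace(0,2*np.pi,721)
def circ(x,y,z,r): return proj(c,np.c_[x+r*np.cos(t),y+r*np.sin(t),0*t+z])
def dist(p,C): 
    d=np.linalg.norm(p[:,None]-C[None],axis=2);return d.min(1)
o=-c['R'].T@c['t']
def sil(x,y,s):
    a=np.arctan2(o[1]-y,o[0]-x);D=np.hypot(o[1]-y,o[0]-x);b=a+s*np.arccos(16/D)
    z=np.linspace(60,118,200);return proj(c,np.c_[0*z+x+16*np.cos(b),0*z+y+16*np.sin(b),z])
def res(q):
    x,y,h=q
    return np.r_[dist(rim,circ(x,y,h,16)),dist(col60,circ(x,y,60,16)),dist(sock,circ(x,y,60,21.5)),dist(sl,sil(x,y,-1)),dist(sr,sil(x,y,1))]
E
python3 - <<'E'
from fit import *
r=least_squares(res,[506,-213,120],diff_step=1e-4);print(r.x,r.fun.round(2))
x,y,h=r.x
def hc(az,z):
    u=5.75*np.cos(t);v=5.75*np.sin(t);a=az+np.arcsin(u/16)
    return proj(c,np.c_[x+16*np.cos(a),y+16*np.sin(a),z+v])
r2=least_squares(lambda q:dist(hole,hc(*q)),[0.3,h-22],diff_step=1e-3);print(r2.x,h-r2.x[1],r2.fun.round(2))
w=cv2.imread("pics/w6.png");i=crop(w,465,280,110,100,7)
def dr(C,col): 
    for p in C: 
        q=((p-[465,280])*7);cv2.circle(i,(int(q[0]),int(q[1])),1,col,-1)
dr(circ(x,y,h,16),(0,255,0));dr(circ(x,y,60,16),(0,255,255));dr(circ(x,y,60,21.5),(255,255,0));dr(sil(x,y,1),(0,0,255));dr(sil(x,y,-1),(0,0,255));dr(hc(r2.x[0],h-22),(255,0,255));dr(hc(*r2.x),(255,255,255))
cv2.imwrite("pics/c10.png",i)
e=[(448+x/5,215+y/5) for x,y in((10,150),(320,52),(345,75),(450,510))]
e=[onz(c,p,14) for p in e];print(np.round(e,1)); d=e[3]-e[2];print("foot yaw",np.arctan2(-d[1],-d[0]))
E
```

```text
[ 506.52717129 -216.92070734  120.93560414] [ 2.73  0.72  0.4   1.65  2.93  4.75  5.65  3.17  6.36  4.59  3.33  1.51
  0.92  4.47  3.21  1.33  0.4   1.44 41.68 43.87 46.45 35.18 37.42 40.51
 42.88]
[ 1.15550701 97.58175916] 23.3538449751684 [1.83 0.2  0.56 0.58 2.12 2.51]
[[ 543.9 -180.8   14. ]
 [ 564.2 -236.4   14. ]
 [ 559.5 -242.1   14. ]
 [ 460.  -284.5   14. ]]
foot yaw 0.40301878069766606
```

View pics/c10.png

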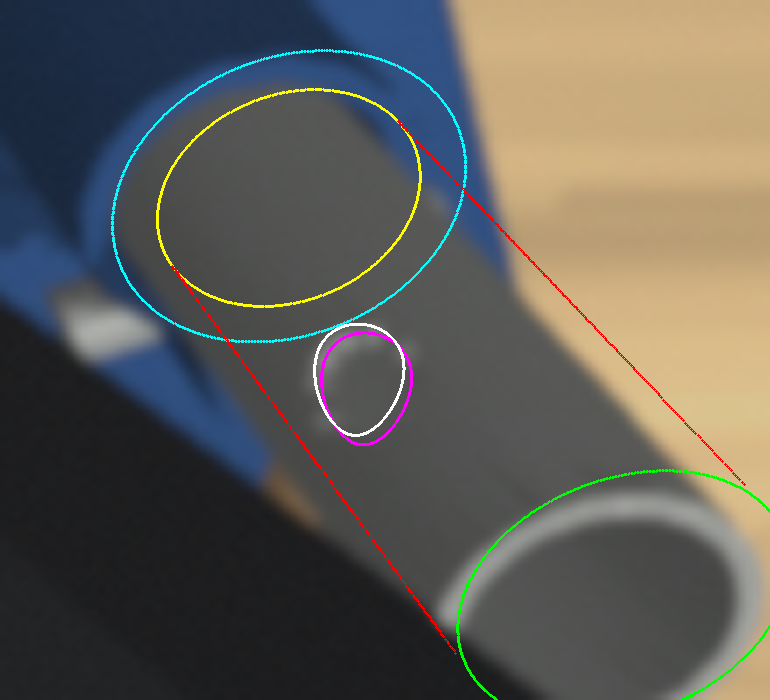

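```bash
sed -i 's/b=a+s\*/b=a-s*/' fit.py; cat > run.py <<'E'
from fit import *
r=least_squares(res,[506,-213,120],diff_step=1e-4);print(r.x,r.fun.round(2))
x,y,h=r.x
def hc(az,z):
    u=5.75*np.cos(t);v=5.75*np.sin(t);a=az+np.arcsin(u/16)
    return proj(c,np.c_[x+16*np.cos(a),y+16*np.sin(a),z+v])
r2=least_squares(lambda q:dist(hole,hc(*q)),[0.5,h-22],diff_step=1e-3);print(r2.x,h-r2.x[1],r2.fun.round(2))
w=cv2.imread("pics/w6.png");i=crop(w,465,280,110,100,7)
def dr(C,col): 
    for p in C: 
        q=((p-[465,280])*7);cv2.circle(i,(int(q[0]),int(q[1])),1,col,-1)
dr(circ(x,y,h,16),(0,255,0));dr(circ(x,y,60,16),(0,255,255));dr(circ(x,y,60,21.5),(255,255,0));dr(sil(x,y,1),(0,0,255));dr(sil(x,y,-1),(0,0,255));dr(hc(r2.x[0],h-22),(255,0,255));dr(hc(*r2.x),(255,255,255))
cv2.imwrite("pics/c11.png",i)
E
python3 run.py
```

```text
[ 506.36961198 -212.77522687  123.48464095] [0.1  0.45 0.16 0.16 0.03 0.71 1.13 0.46 1.57 0.49 0.64 0.9  0.41 0.29
 0.87 1.21 0.71 0.23 0.63 0.42 0.62 0.18 0.18 0.61 0.78]
[  0.92860345 100.83941844] 22.645222516795556 [0.86 0.5  0.21 0.76 1.19 1.6 ]
```

View pics/c11.png

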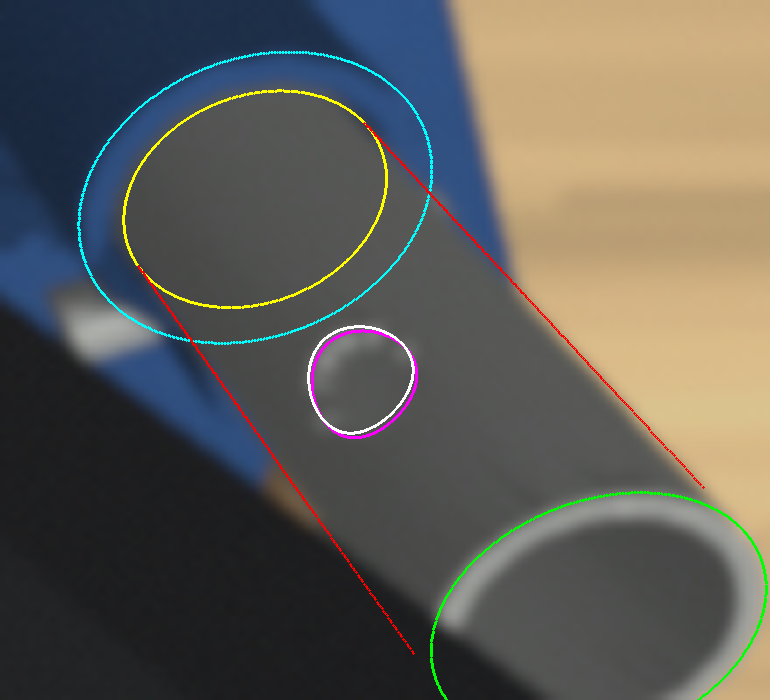

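```bash
python3 - <<'E'
from h import *
c=np.load("pics/w6.npy",allow_pickle=True).item()
w=cv2.imread("pics/w6.png")
i=crop(w,280,190,80,75,8)
T=np.array([605,-55,150.3]) # commanded
t=np.linspace(0,6.283,361)
for off,col in((-2,(0,0,255)),(0,(0,255,0)),(2,(255,0,0))):
  # tool lateral axis at yaw -1.57: camera side = +x
  for z,r in((0,9.5),(5,12.5)):
    for p in proj(c,np.c_[T[0]+off+r*np.cos(t),T[1]+r*np.sin(t),0*t+T[2]-54.3+z]):
      q=(p-[280,190])*8;cv2.circle(i,(int(q[0]),int(q[1])),1,col,-1)
cv2.imwrite("pics/c12.png",i)
E
```

```text
(no output)
```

View pics/c12.png

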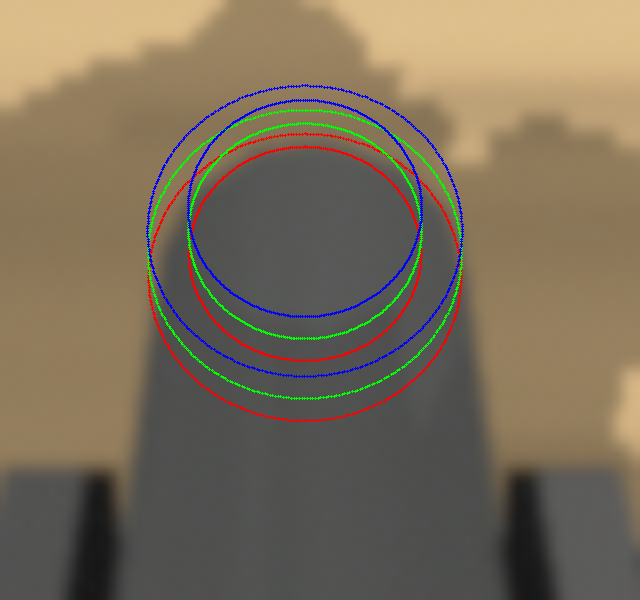

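```bash
python3 - <<'E'
from h import *
c=np.load("pics/w6.npy",allow_pickle=True).item()
w=cv2.imread("pics/w6.png")
T=np.array([605,-55,150.3])
i=crop(w,260,190,120,100,6)
def dot(X,col,r=4):
  for p in proj(c,X):
    q=(p-[260,190])*6;cv2.circle(i,(int(q[0]),int(q[1])),r,col,-1)
for s in(1,-1):
  for z in(0,38):
    dot([T[0]+11,T[1]+s*12.5,T[2]+z],(0,0,255))
    dot([T[0]-11,T[1]+s*12.5,T[2]+z],(0,255,255))
t=np.linspace(0,6.283,361)
# head block & V tips with offset 0 : rest x-> -y dir(yaw -1.57): rest y -> +x
for off,col in((0,(0,255,0)),(-2.5,(255,0,0))):
  for yy in(26.5,-26.5):
    for xx in(10,-10): dot([T[0]+off+yy,T[1]-xx,T[2]-54.3+116],col)
  for xx in(10,-10): dot([T[0]+off+13,T[1]-xx,T[2]-54.3+81],col,2);dot([T[0]+off+13,T[1]-xx,T[2]-54.3+93],col,2)
cv2.imwrite("pics/c13.png",i)
E
```

```text
(no output)
```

View pics/c13.png

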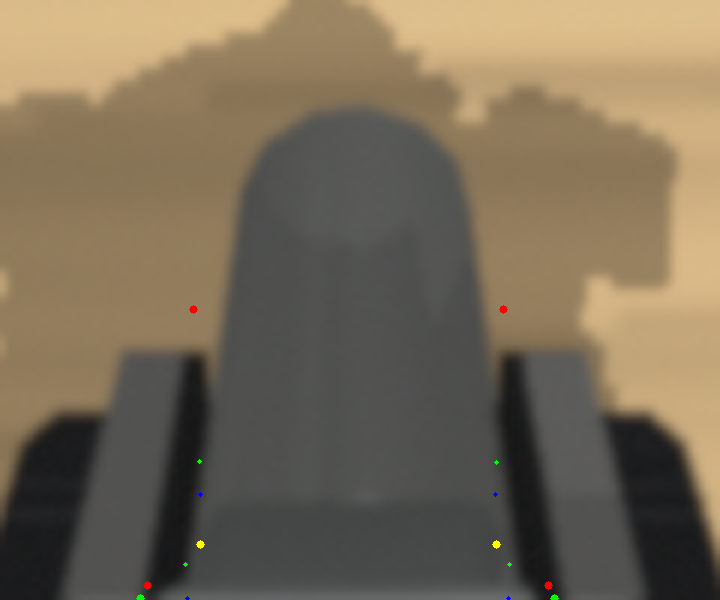

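```bash
python3 - <<'E'
from h import *
w1=cv2.imread("pics/w1.png");w5=cv2.imread("pics/w5.png");w2=cv2.imread("pics/w2.png")
f=lambda w,x,y:crop(w,x,y,40,40,6)
i=np.vstack([np.hstack([f(w1,250,60),f(w1,330,50),f(w1,290,300)]),np.hstack([f(w1,350,295),f(w5,100,145),f(w5,110,225)])])
cv2.imwrite("pics/c14.png",i)
cv2.imwrite("pics/c15.png",crop(w2,200,115,220,220,3.4)[:, :750][:600])
E
```

```text
(no output)
```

View pics/c14.png

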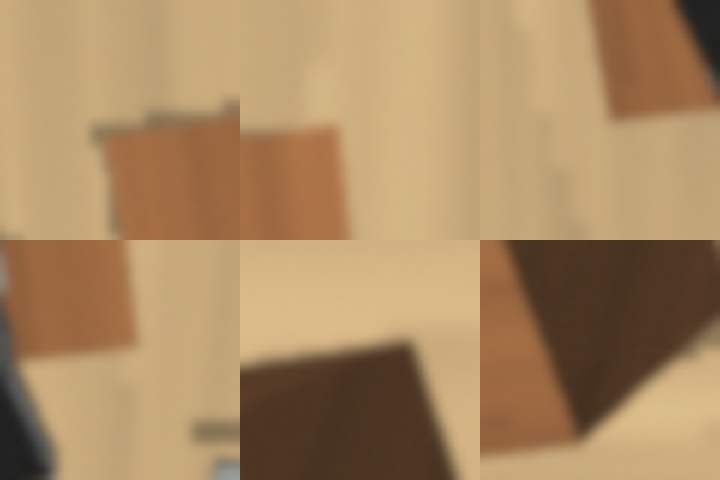

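View pics/c15.png

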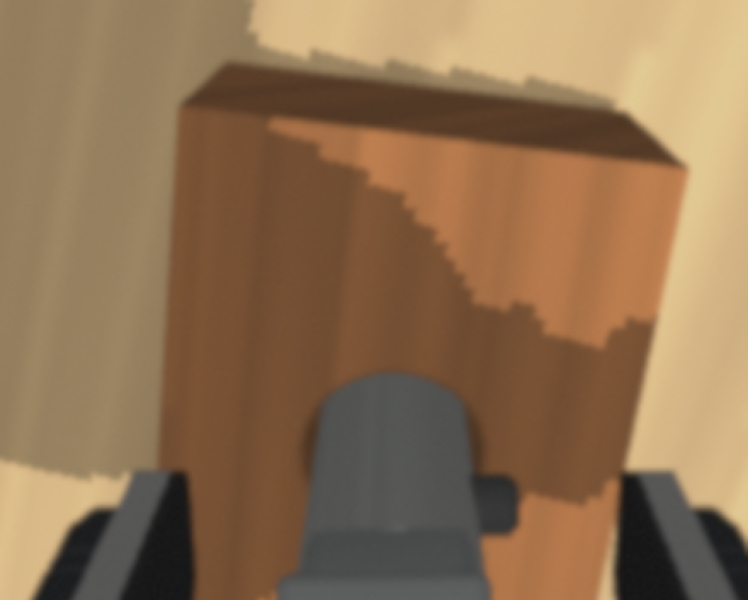

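```bash
cat > cal.py <<'E'
from h import *
L=lambda f:np.load(f"pics/{f}.npy",allow_pickle=True).item()
obs=[("w1",(-37.5,137.5,48),(267.5,82.8)),("w1",(37.5,137.5,48),(346.3,70.8)),("w1",(-37.5,-137.5,48),(312.2,320)),("w1",(37.5,-137.5,48),(372.5,312.5)),
("w5",(37.5,-137.5,0),(128.3,162)),("w5",(-37.5,-137.5,48),(126.7,258)),
("w2",(-37.5,137.5,48),(253.5,145.9)),("w2",(37.5,137.5,48),(402.1,164.4)),("w2",(-37.5,137.5,0),(267.6,133.5)),("w2",(37.5,137.5,0),(384.7,148.8))]
C={k:L(k) for k in("w1","w2","w5","w6")}
def corr(c,q):
    c=dict(c);dR=cv2.Rodrigues(np.asarray(q[:3],float))[0]
    c['R']=dR@c['R'];c['t']=dR@c['t']+q[3:6];return c
def res(p):
    x,y,a=p[:3];q=p[3:9];out=[]
    for k,l,uv in obs:
        X=[x+l[0]*np.cos(a)-l[1]*np.sin(a),y+l[0]*np.sin(a)+l[1]*np.cos(a),l[2]]
        out+=list(proj(corr(C[k],q),X)[0]-uv)
    return np.r_[out,np.array(q[:3])/0.01,np.array(q[3:])/2]
if __name__=="__main__":
    r0=least_squares(lambda p:res(np.r_[p,0,0,0,0,0,0]),[545,205,.14]);print(r0.x,r0.fun[:20].round(1))
    r=least_squares(res,[545,205,.14]+[0]*6,x_scale=[1,1,.01,.01,.01,.01,1,1,1]);print(r.x.round(4),r.fun[:20].round(1))
    np.save("q.npy",r.x)
    x,y,a=r.x[:3];print("Vhole",x-85*np.sin(a),y+85*np.cos(a))
    x,y,a=r0.x;print("Vhole0",x-85*np.sin(a),y+85*np.cos(a))
    J=np.linalg.inv(r.jac.T@r.jac);print(np.sqrt(np.diag(J)).round(4))
E
python3 cal.py
```

```text
[5.46058179e+02 2.05226690e+02 1.42872829e-01] [ 0.1 -0.2  0.3 -0.4 -1.   0.2  0.3  0.4  0.4 -1.3 -0.1  0.6 -0.6  0.4
  1.   0.7 -0.5 -0.5 -0.3 -0.9]
[ 5.463576e+02  2.059782e+02  1.435000e-01 -1.600000e-03  1.000000e-03
 -9.000000e-04 -5.091000e-01  1.189000e-01  1.400500e+00] [ 0.2  0.3  0.1  0.1 -0.6 -0.1  0.5  0.1  0.3 -0.7 -0.2  0.7 -0.1  0.4
  0.5  0.3 -0.  -0.3 -0.6 -1. ]
Vhole 534.2025582898001 290.1046568038506
Vhole0 533.9552621624941 289.3606271253367
[0.788  1.0712 0.0055 0.0027 0.0035 0.0056 1.4986 1.3307 0.9755]
```

```bash
python3 - <<'E'
from cal import *
for k,T,yaw,half,uvs in [("w1",(538.3,249,231),0,42.7,((224,263),(413,263))),("w2",(535.9,290.3,64.5),.27,30,((200+190/3.4,115+472/3.4),(200+622/3.4,115+472/3.4))),("w6",(604.4,-55.5,150.1),-1.57,12.5,((260+185/6,190+352/6),(260+503/6,190+352/6)))]:
  for s,uv in zip((-1,1),uvs):
    def f(p):
      z,lat=p
      X=[T[0]+s*half*np.cos(yaw)-lat*np.sin(yaw),T[1]+s*half*np.sin(yaw)+lat*np.cos(yaw),T[2]+z]
      return proj(C[k],X)[0]-uv
    r=least_squares(f,[0,11]);r1=least_squares(lambda z:f((z[0],11)),[0]);print(k,s,r.x.round(1),r.fun.round(1),"lat11:",r1.x.round(1),r1.fun.round(1))
# stem: fit foot centre offset+dz in w6, r=12.5 silhouette
uv=np.array([(260+x/6,190+y/6) for x,y in((243,190),(262,145),(300,117),(350,105),(400,113),(440,142),(463,185))])
t=np.linspace(0,np.pi*2,721);c=C["w6"];T=(604.4,-55.5,150.1)
def g(p,fz):
  lat,j=p
  o=[]
  A=np.vstack([proj(c,np.c_[T[0]+lat+r*np.cos(t),T[1]+j+r*np.sin(t),0*t+T[2]-fz+z]) for r,z in((9.5,0),(12.5,5),(12.5,10),(12.5,15))])
  H=cv2.convexHull(A.astype(np.float32))
  return np.array([cv2.pointPolygonTest(H,(float(a),float(b)),True) for a,b in uv])
for fz in(48,54.3,60):
  r=least_squares(g,[-2,0],args=(fz,),diff_step=1e-2);print(fz,r.x,r.fun.round(2))
E
```

```text
w1 -1 [15.6  9.9] [-0.  0.] lat11: [16.9] [-1.1 -0.6]
w1 1 [10.5  7. ] [ 0. -0.] lat11: [15.5] [ 3.9 -2.2]
w2 -1 [ 6.6 10. ] [-0.  0.] lat11: [8.2] [-0.8 -0.3]
w2 1 [4.8 8.8] [0. 0.] lat11: [8.2] [ 1.7 -0.7]
w6 -1 [13.9 15. ] [-0. -0.] lat11: [6.5] [1.5 0.2]
w6 1 [-4.5  5.3] [ 0. -0.] lat11: [6.] [ 2.  -0.3]
48 [0. 0.] [ 0.93 -0.26 -0.49 -0.63 -0.66 -0.01  0.84]
54.3 [-2.0402565  0.       ] [ 0.62 -0.11 -0.06 -0.1  -0.22  0.16  0.54]
60 [-4.08691406  0.        ] [ 0.23 -0.19  0.03  0.07 -0.11  0.07  0.15]
```

{"op": "apply_moves", "data": {"targets": "0 0 20 0.12;-10 -10 45 0.24;-20 -20 50 0.36;-30 -30 50 0.48;-40 -40 50 0.6;-50 -50 50 0.72;-60 -60 50 0.84;-70 -70 50 0.96;-80 -80 50 1.08;-90 -90 50 1.2;-100 -100 50 1.32;-100 -110 50 1.44;-100 -120 50 1.56;-100 -130 50 1.68;-100 -140 50 1.8;-100 -150 50 1.92;-100 -157 50 2.04;-100 -157 50 2.16;-100 -157 50 2.28;-100 -157 50 2.4"}}

```text
clock: 8.37
ee_pos: [504.2, -212.8, 200.3]
orientation: [-1.131, -2.931, 0.0]
wrist_force: [-0.9, 0.5, -2.4]
gripper_width: 23.9
```

{"op": "apply_moves", "data": {"targets": "0 0 0 0.1;0 0 0 0.1;0 0 0 0.1;0 0 0 0.1;0 0 0 0.1;0 0 0 0.1"}}

```text
clock: 8.87
ee_pos: [504.9, -212.1, 200.3]
orientation: [0.991, 2.981, -0.0]
wrist_force: [0.5, -0.6, -2.4]
gripper_width: 23.4
```

```bash
python3 - <<'E'
from h import *
s=monitor.get_state();print(s['clock'],s['ee_pos'].round(2),s['orientation'],s['wrist_force'],s['ft_torque'],s['gripper_width'],s['joint_positions'])
c,w=snap("wrist","w7");c2,a=snap("scene","s7");c3,b=snap("side","d7")
cv2.imwrite("pics/c16.png",np.hstack([crop(a,240,120,65,80,6),crop(b,305,110,65,80,6)]))
cv2.imwrite("pics/c17.png",crop(w,220,150,200,150,4))
E
```

```text
8.8667 [ 504.94 -212.08  200.31] [ 9.90970413e-01  2.98116265e+00 -3.21350363e-05] [ 0.49444075 -0.61994247 -2.43577924] [-0.00384103 -0.04309868 -0.00790145] 23.43450462046732 [-4.77132883e-01  1.92777943e-01  1.84512580e+00 -1.56647331e-05
  1.10364622e+00 -1.40608222e+00]
```

View pics/c16.png

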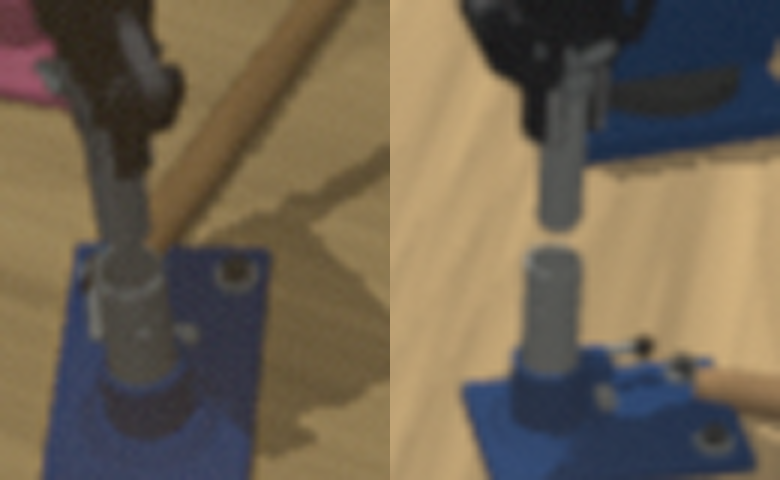

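View pics/c17.png

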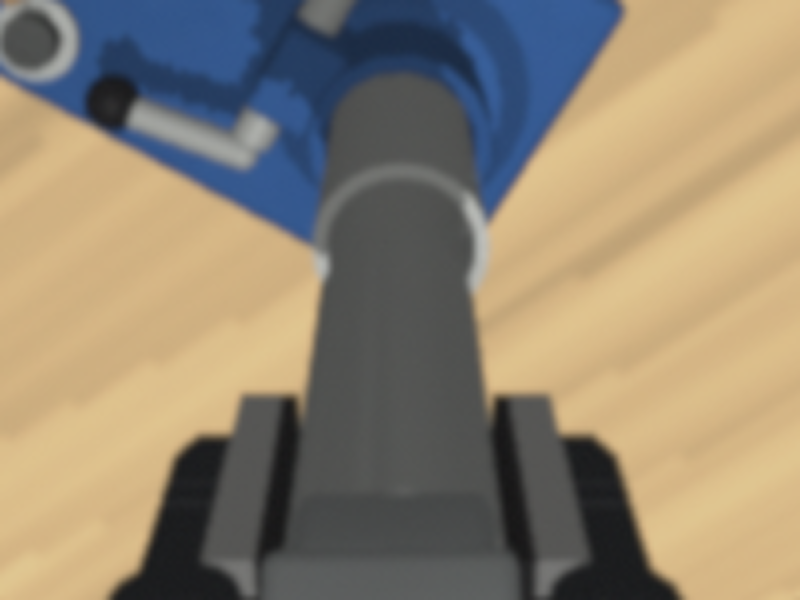

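```bash
python3 - <<'E'
from h import *
c=np.load("pics/w7.npy",allow_pickle=True).item()
pts=np.array([(220+x/4,150+y/4) for x,y in((316,240),(330,205),(360,176),(403,164),(445,176),(476,205),(490,245),(483,285))])
t=np.linspace(0,6.2832,721)
for h in(119,121,123,124):
  f=lambda q:np.linalg.norm(pts[:,None]-proj(c,np.c_[q[0]+16*np.cos(t),q[1]+16*np.sin(t),0*t+h])[None],axis=2).min(1)
  r=least_squares(f,[506,-213],diff_step=1e-4);print(h,r.x,r.fun.round(2))
# lower stem circle at z=60 col junction top at crop (403,72)
E
```

```text
119 [ 508.50356929 -212.83057302] [0.23 0.2  0.15 0.43 0.14 0.42 0.09 0.69]
121 [ 508.00357383 -212.53357172] [0.03 0.29 0.17 0.52 0.05 0.41 0.19 0.44]
123 [ 507.46353794 -212.20541736] [0.24 0.42 0.14 0.54 0.01 0.43 0.31 0.22]
124 [ 507.20171057 -212.05377695] [0.37 0.48 0.13 0.57 0.04 0.44 0.37 0.11]
```

{"op": "apply_moves", "data": {"targets": "1 0.5 -10 0;1 0.5 -20 0;1 0.5 -24 0;1 0.5 -28 0;1 0.5 -32 0;1 0.5 -36 0;1 0.5 -40 0;1 0.5 -40 0;1 0.5 -40 0;1 0.5 -40 0"}}

```text
clock: 9.85
ee_pos: [506.0, -211.6, 160.3]
orientation: [-0.989, -2.982, -0.0]
wrist_force: [0.1, -0.1, -3.2]
gripper_width: 23.3
```

```bash
python3 - <<'E'
from h import *
c,w=snap("wrist","w8")
s=monitor.get_state();print(s['clock'],s['ee_pos'].round(2),s['wrist_force'],s['ft_torque'],s['gripper_width'])
cv2.imwrite("pics/c18.png",crop(w,220,150,200,150,4))
E
```

```text
9.9 [ 506.01 -211.54  160.45] [ 0.31430812 -1.01593644 -3.64047165] [-0.11015441 -0.04656738 -0.0365248 ] 23.45683023923363
```

View pics/c18.png

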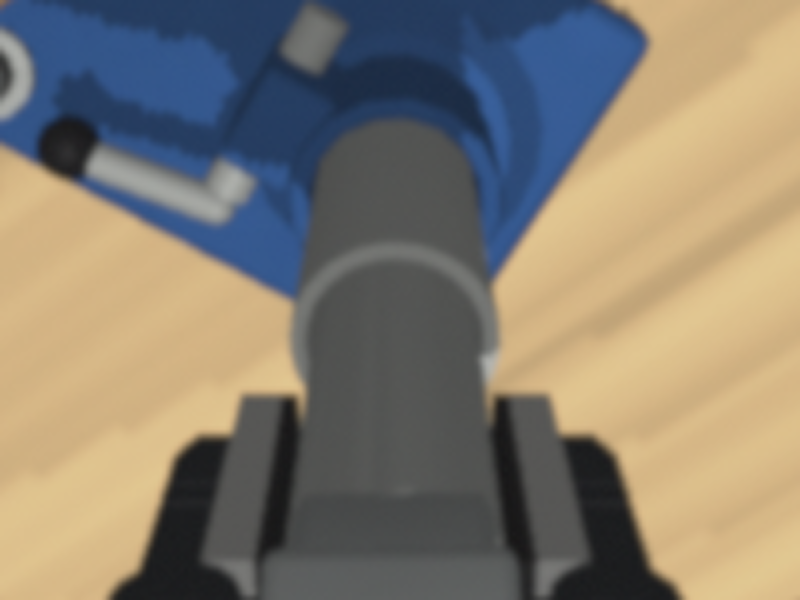

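{"op": "apply_moves", "data": {"targets": "0 0 -6 0;0 0 -12 0;0 0 -18 0;0 0 -23 0;0 0 -27 0;0 0 -27 0;0 0 -27 0"}}

```text
clock: 10.48
ee_pos: [505.9, -211.6, 132.8]
orientation: [-0.989, -2.981, 0.0]
wrist_force: [0.6, -1.0, -3.1]
gripper_width: 24.0
```

{"op": "apply_moves", "data": {"targets": "0 0 -1 0;0 0 -2 0;0 0 -3 0;0 0 -3 0;0 0 -3 0"}}

```text
clock: 10.9
ee_pos: [506.0, -211.5, 130.3]
orientation: [0.989, 2.982, -0.0]
wrist_force: [1.0, -1.0, -4.0]
gripper_width: 23.6
```

{"op": "apply_moves", "data": {"targets": "0 0 -1 0;0 0 -2 0;0 0 -2 0;0 0 -2 0"}}

```text
clock: 11.23
ee_pos: [506.0, -211.5, 128.2]
orientation: [0.989, 2.982, -0.0]
wrist_force: [1.3, -1.5, -3.9]
gripper_width: 23.7
```

{"op": "apply_moves", "data": {"targets": "0 0 -1 0;0 0 -1 0;0 0 -1 0"}}

```text
clock: 11.48
ee_pos: [506.0, -211.5, 127.2]
orientation: [-0.989, -2.982, -0.0]
wrist_force: [0.4, -0.6, -3.4]
gripper_width: 23.3
```

{"op": "apply_moves", "data": {"targets": "0 0 -1 0;0 0 -1 0;0 0 -1 0"}}

```text
clock: 11.73
ee_pos: [506.0, -211.5, 126.2]
orientation: [0.989, 2.982, -0.0]
wrist_force: [1.1, -0.8, -2.8]
gripper_width: 23.2
```

{"op": "apply_moves", "data": {"targets": "0 0 -1 0;0 0 -1 0;0 0 -1 0"}}

```text
clock: 11.98
ee_pos: [506.0, -211.5, 125.2]
orientation: [0.989, 2.982, 0.0]
wrist_force: [2.2, 0.5, -3.3]
gripper_width: 23.3
```

{"op": "apply_moves", "data": {"targets": "0 0 -1 0;0 0 -1 0;0 0 -1 0"}}

```text
clock: 12.23
ee_pos: [506.0, -211.6, 124.2]
orientation: [0.989, 2.982, -0.0]
wrist_force: [1.7, -0.8, -2.6]
gripper_width: 23.8
```

{"op": "apply_moves", "data": {"targets": "0 0 -1 0;0 0 -1 0;0 0 -1 0"}}

```text
clock: 12.48
ee_pos: [506.1, -211.6, 123.5]
orientation: [0.989, 2.982, -0.0]
wrist_force: [0.2, -0.4, -1.2]
gripper_width: 23.6
```

{"op": "apply_moves", "data": {"targets": "0 0 -1 0;0 0 -1 0;0 0 -1 0"}}

```text
clock: 12.73
ee_pos: [506.1, -211.6, 123.4]
orientation: [-0.989, -2.982, 0.0]
wrist_force: [-1.9, 1.5, 6.1]
gripper_width: 23.6
```

```bash
python3 - <<'E'
from h import *
c,w=snap("wrist","w9");c2,a=snap("scene","s9");c3,b=snap("side","d9")
s=monitor.get_state();print(s['clock'],s['ee_pos'].round(2),s['wrist_force'],s['ft_torque'],s['gripper_width'])
cv2.imwrite("pics/c19.png",np.vstack([np.hstack([crop(a,240,130,60,60,6),crop(b,305,110,60,60,6)]),np.hstack([crop(w,260,210,120,60,6)])]))
E
```

```text
12.8833 [ 506.11 -211.55  123.37] [-2.20389235  0.55268011  6.34575345] [ 0.22276957  0.33559201 -0.01747485] 23.081647211565354
```

View pics/c19.png

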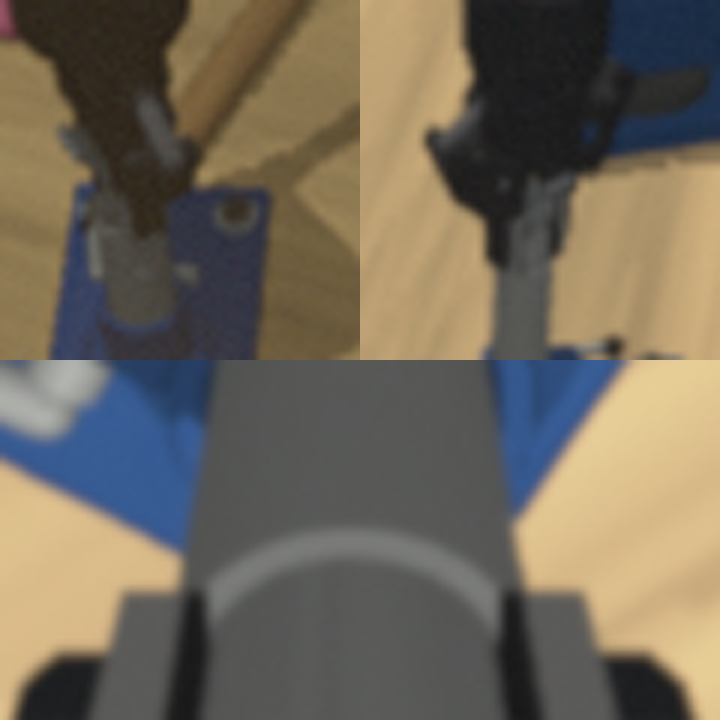

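{"op": "apply_moves", "data": {"targets": "0 0 0.5 0;0 0 0.5 0"}}

```text
clock: 13.05
ee_pos: [506.1, -211.6, 123.4]
orientation: [0.989, 2.982, -0.0]
wrist_force: [-1.6, 0.8, 5.0]
gripper_width: 23.3
```

{"op": "apply_moves", "data": {"targets": "0 0 0.5 0;0 0 0.5 0;0 0 1 0;0 0 1 0;0 0 1 0", "claw": 60}}

```text
clock: 13.47
ee_pos: [506.0, -211.5, 123.6]
orientation: [-0.989, -2.982, 0.0]
wrist_force: [-0.1, -0.3, -0.1]
gripper_width: 59.5
```

```bash
python3 - <<'E'
from h import *
s=monitor.get_state();print(s['clock'],s['ee_pos'].round(2),s['wrist_force'],s['ft_torque'],s['gripper_width'])
c,w=snap("wrist","w10")
cv2.imwrite("pics/c20.png",crop(w,240,210,160,120,5))
E
```

```text
13.4667 [ 505.97 -211.52  123.57] [-0.10095372 -0.26602619 -0.1407157 ] [ 0.0622585   0.03241907 -0.00266346] 59.50375139726855
```

View pics/c20.png

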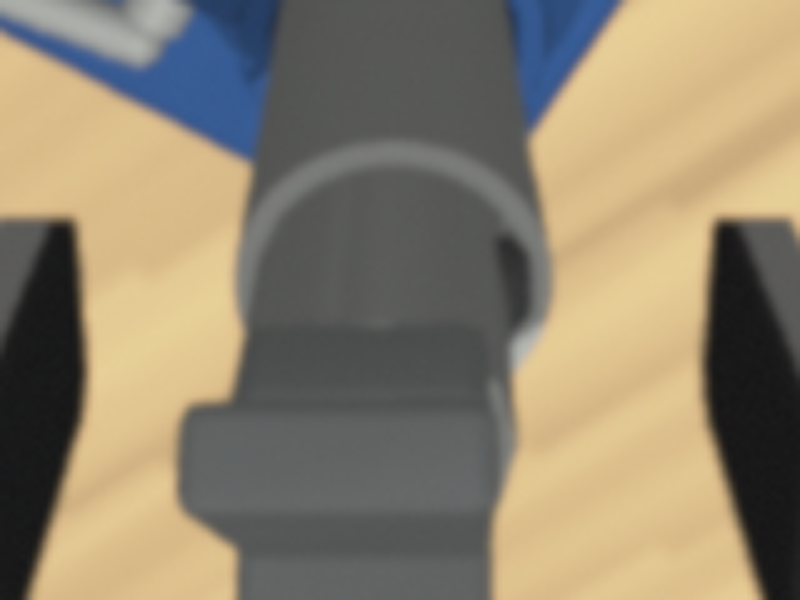

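{"op": "apply_moves", "data": {"targets": "0 0 10 0;0 0 20 0;0 0 28 0;0 0 28 0;0 0 28 0;0 0 28 0", "claw": 50}}

```text
clock: 14.02
ee_pos: [506.1, -211.6, 152.1]
orientation: [0.989, 2.981, -0.0]
wrist_force: [0.2, -0.2, 0.3]
gripper_width: 49.9
```

{"op": "apply_moves", "data": {"targets": "0 0 0 0;0 0 0 0;0 0 0 0;0 0 0 0;0 0 0 0;0 0 0 0", "claw": 0, "newtons": 40}}

```text
clock: 14.52
ee_pos: [505.2, -211.9, 151.1]
orientation: [-0.989, -2.98, 0.001]
wrist_force: [-1.3, -3.9, -2.1]
gripper_width: 19.1
```

```bash
python3 - <<'E'
from h import *
s=monitor.get_state();print(s['clock'],s['ee_pos'].round(2),s['wrist_force'],s['ft_torque'],s['gripper_width'])
c,w=snap("wrist","w11")
cv2.imwrite("pics/c21.png",crop(w,220,180,200,150,4))
E
```

```text
14.5167 [ 505.2  -211.89  151.1 ] [-1.28010781 -3.9180284  -2.05718428] [-0.56039582  0.2682632  -0.02267715] 19.131024812462094
```

View pics/c21.png

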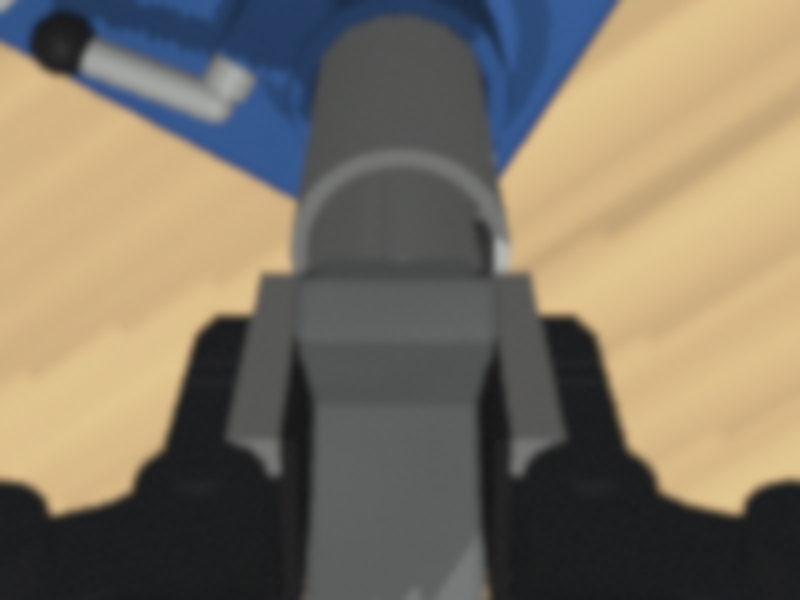

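{"op": "apply_moves", "data": {"targets": "0 0 -1 0;0 0 -2 0;0 0 -3 0;0 0 -4 0;0 0 -5 0;0 0 -6 0;0 0 -6 0"}}

```text
clock: 15.15
ee_pos: [505.6, -212.0, 145.9]
orientation: [-0.989, -2.981, 0.002]
wrist_force: [-3.7, -3.3, -0.1]
gripper_width: 18.4
```

{"op": "apply_moves", "data": {"targets": "0 0 -1 0;0 0 -2 0;0 0 -3 0;0 0 -4 0;0 0 -5 0;0 0 -6 0;0 0 -7 0;0 0 -8 0;0 0 -9 0;0 0 -10 0;0 0 -10 0"}}

```text
clock: 16.07
ee_pos: [505.6, -212.0, 135.9]
orientation: [-0.989, -2.981, 0.002]
wrist_force: [-3.3, -4.0, 0.5]
gripper_width: 18.8
```

```bash
python3 - <<'E'
from h import *
s=monitor.get_state();print(s['clock'],s['ee_pos'].round(2),s['wrist_force'],s['ft_torque'],s['gripper_width'])
c,w=snap("wrist","w12")
cv2.imwrite("pics/c22.png",crop(w,220,180,200,150,4))
E
```

```text
16.0667 [ 505.64 -212.02  135.89] [-3.27137178 -3.95824404  0.5234304 ] [-0.67854986  0.60944942 -0.02097046] 18.807215242346892
```

View pics/c22.png

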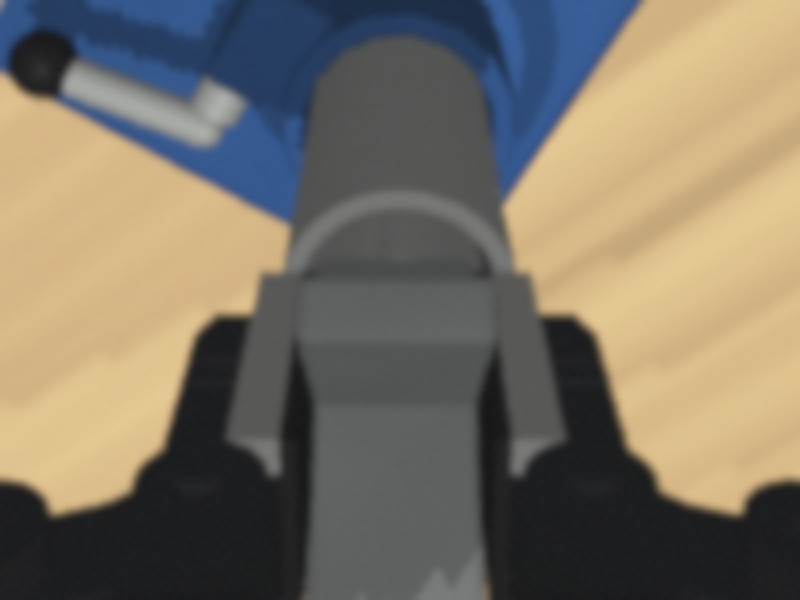

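{"op": "apply_moves", "data": {"targets": "0 0 -1 0;0 0 -2 0;0 0 -3 0;0 0 -3 0"}}

```text
clock: 16.45
ee_pos: [505.6, -212.0, 132.8]
orientation: [-0.989, -2.981, 0.002]
wrist_force: [-2.6, -3.6, -0.8]
gripper_width: 19.2
```

{"op": "apply_moves", "data": {"targets": "0 0 -0.5 0;0 0 -1 0;0 0 -1 0"}}

```text
clock: 16.7
ee_pos: [506.2, -211.0, 131.4]
orientation: [0.991, 2.981, 0.002]
wrist_force: [-0.0, -0.5, -4.1]
gripper_width: 18.6
```

{"op": "apply_moves", "data": {"targets": "0 0 -0.5 0;0 0 -1 0;0 0 -1 0"}}

```text
clock: 16.95
ee_pos: [506.1, -210.8, 130.4]
orientation: [-0.989, -2.981, -0.002]
wrist_force: [-0.4, 0.1, -2.8]
gripper_width: 19.3
```

{"op": "apply_moves", "data": {"targets": "0 0 -0.3 0;0 0 -0.6 0;0 0 -0.6 0"}}

```text
clock: 17.2
ee_pos: [506.0, -211.3, 130.1]
orientation: [-0.989, -2.982, -0.0]
wrist_force: [-1.2, 0.1, -3.9]
gripper_width: 18.9
```

```bash
python3 - <<'E'
from h import *
s=monitor.get_state();print(s['clock'],s['ee_pos'].round(2),s['wrist_force'],s['ft_torque'],s['gripper_width'])
c2,a=snap("scene","s13")
cv2.imwrite("pics/c23.png",crop(a,240,130,60,60,10))
E
```

```text
17.2 [ 506.04 -211.33  130.07] [-1.1965494   0.11493321 -3.9290128 ] [0.02123757 0.03627321 0.01277972] 18.886140004268217
```

View pics/c23.png

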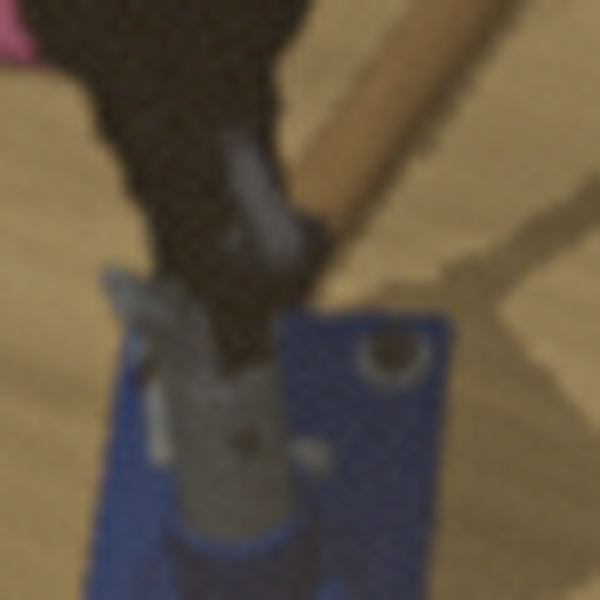

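{"op": "apply_moves", "data": {"targets": "0 0 1 0;0 0 1 0;0 0 1 0"}}

```text
clock: 17.5
ee_pos: [505.9, -211.5, 131.2]
orientation: [-0.99, -2.982, -0.0]
wrist_force: [-0.3, 0.8, -3.6]
gripper_width: 19.4
```

{"op": "apply_moves", "data": {"targets": "0 0 1 0;0 0 1 0;0 0 1 0"}}

```text
clock: 17.75
ee_pos: [505.8, -211.4, 131.6]
orientation: [-0.989, -2.981, -0.0]
wrist_force: [0.9, -0.7, -6.6]
gripper_width: 19.0
```

{"op": "apply_moves", "data": {"targets": "0 0 0.7 0;0 0 0.7 0;0 0 0.7 0"}}

```text
clock: 18.0
ee_pos: [505.7, -211.4, 132.0]
orientation: [-0.989, -2.981, -0.0]
wrist_force: [2.6, -0.5, -12.4]
gripper_width: 18.8
```

{"op": "apply_moves", "data": {"targets": "0 0 -1 0;0 0 -2 0;0 0 -2.4 0;0 0 -2.4 0;0 0 -2.4 0"}}

```text
clock: 18.42
ee_pos: [506.3, -211.7, 131.2]
orientation: [0.989, 2.981, -0.0]
wrist_force: [0.7, 0.1, -2.9]
gripper_width: 19.0
```

{"op": "apply_moves", "data": {"targets": "0 0 0 0;0 0 0 0;0 0 0 0;0 0 0 0;0 0 0 0;0 0 0 0;0 0 20 0;0 0 50 0;0 0 85 0;0 0 120 0;0 20 120 0;30 60 120 0;60 100 120 0;60 100 120 0;60 100 120 0;60 100 120 0", "claw": 60}}

```text
clock: 19.75
ee_pos: [566.1, -110.8, 250.3]
orientation: [-0.986, -2.982, 0.001]
wrist_force: [-0.0, -0.2, 0.6]
gripper_width: 59.9
```

```bash
python3 - <<'E'
from h import *
s=monitor.get_state();print(s['clock'],s['ee_pos'].round(2),s['wrist_force'])
c,w=snap("wrist","w14");c2,a=snap("scene","s14");c3,b=snap("side","d14")
print(proj(c,[507,-212.5,120]))
cv2.imwrite("pics/c24.png",np.hstack([crop(a,240,130,60,60,6),crop(b,305,130,60,60,6)]))
E
```

```text
19.75 [ 566.12 -110.81  250.28] [-0.04058593 -0.23712972  0.61163946]
[[187.65205505 202.19559123]]
```

View pics/w14.png

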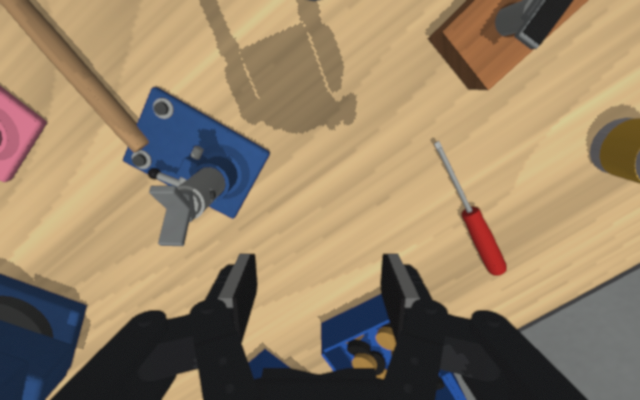

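View pics/c24.png

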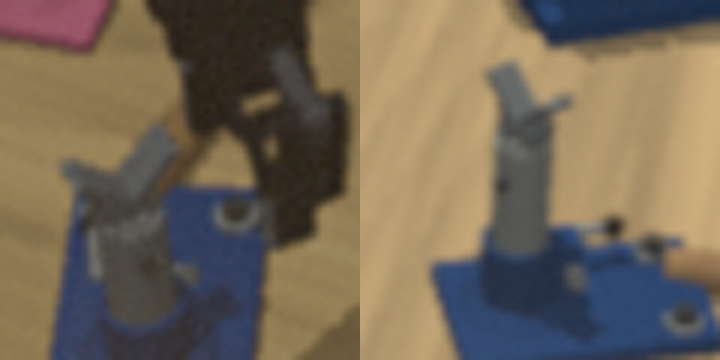

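```bash
python3 - <<'E'
from h import *
w=cv2.imread("pics/w14.png");cv2.imwrite("pics/c25.png",crop(w,140,130,120,120,6)[:600])
E
```

```text
(no output)
```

View pics/c25.png

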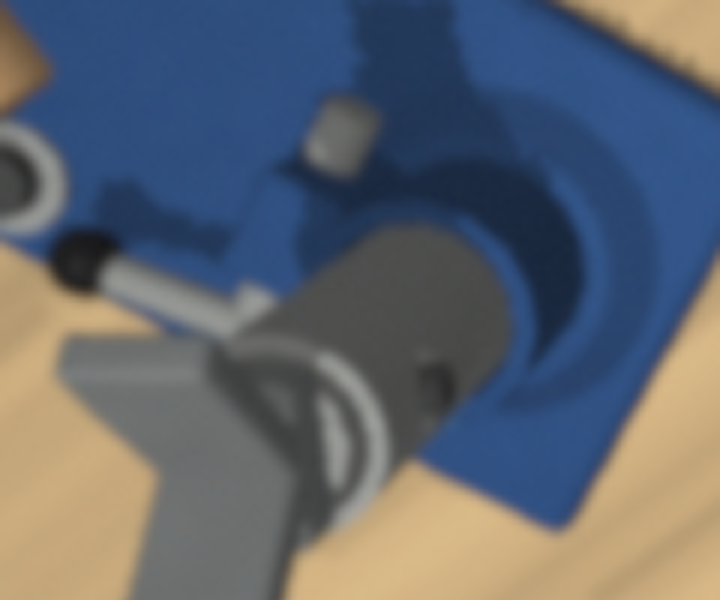

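```bash
python3 -c "
from station import monitor,ctrl
print(ctrl.close_job())"
```

```text
the job is handed in; nothing more can be done
None
```

The V-rest is in the blue stand's column with its button through the hole. I handed the job in about 20 s into the 67 s limit.

**What I did:** I took the V-rest from the rack and squeezed its button flush. The stem went into the column, turned beforehand to face the hole. I let go once the button was caught in the bore, took hold of the head and pushed it down about 19 mm until the button snapped out. No turning was needed after that.

**What the last checks showed:**
- **Snap:** The sideways force fell from about 4 N to nearly zero, and the dark button then showed in the hole in all three camera views. In the wrist view it stands proud.
- **Lock:** A gentle upward pull of about 9 N was resisted.
- **Gentle handling:** The highest wrist force I read was about 13 N, during that pull. The gripper is clear and touching nothing.
- **Other items:** I did not touch the other rests or the tools. I did not measure their positions again afterwards.

**What was uncertain or disagreed:**
- **Button travel:** I judged "fully out" from the force drop, the pull and the pictures; I could not measure it directly.
- **Column height:** The rim height came out between 120 and 123.5 mm depending on the camera. Contact at about 123.4 mm fits the upper figure.
- **Fingertip height:** The wrist camera placed the fingertips 3 to 6 mm higher than the robot's own position reading. The contact height agreed with the robot's reading.

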